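Turn over the blue display leaf beneath its low shelf

TASK

On the jewellery stall, two small stands each hold a display leaf lying face down beneath a low clear shelf. Take the blue leaf by its blue pull bar, which sticks out in front of the shelf, and turn the leaf right over to the other side of its hinge until it lies flat with its amber stones facing up, then let go. Leave the red leaf as it is.

Things in the scene. Friction and masses are not known exactly. Their poses are not given: they have to be found in the camera images.
- blue_stand: Fixed wooden stand, 140 deep (x) x 200 wide (y) x 130 mm high. Origin: centre of its underside, on the counter; z up, front towards -x (the robot). Low clear shelf, 140 x 200, from 115 to 130 mm height, a ring box 32 mm high loose on its rear half. Leaf's hinge line: along the stand's x at y = 0, 30 mm high. Base and shelf end in front at x = -70; beyond is bare counter under the pull bar.
- blue_leaf (a joint): Angle of the blue leaf about the hinge line, rad. 0: flat, face down, on the stand's +y side; 1.57: upright, its edge 10 mm below the shelf; 3.14: turned over, flat, face up, on the -y side. Stops at 0 and 3.14; starts 0 to 0.5. Leaf 122 mm along the hinge, 75 mm out from it, 8 mm thick, 160 g. Stiff hinge (0.12 N m): it stays where it is left.
- blue_pull (a point): Grasp point on the centre line of the blue pull bar (round, 12 mm diameter), fixed to the leaf 60 mm out from the hinge line, parallel to it, ending at stand x = -150. The point is at x = -130, 60 mm in front of the shelf. It moves over the top on a 60 mm circle: 30 mm high at 0 and 3.14, 90 mm upright. The bar can turn in closed fingers, so a gripper can stay pointing down. Its x: along the bar.
- red_pull (a point): The same point on the red pull bar (12 mm diameter) of the red leaf, on the other stand of the same shape. To be left where it is.

How it is judged:
By the outcome, as a careful person would: the job done as asked, in the order asked, and still so for the second after the job is handed in, with the robot touching nothing.
It also fails if it takes over 38 s, if anything falls off the work surface, if the arm or the gripper's body presses on something with over 40 N, if the wrist force passes 120 N, or if a joint passes its speed limit or range.

ROBOT

A 7-joint arm with a two-finger parallel gripper is mounted at the origin on the work surface. World frame = base frame: x ahead of the robot, y to its left, z up, the work surface at z = 0. Lengths are in m, angles in rad, forces in N, time in s.
With the tool pointing down it reaches from about 0.4 to 0.875 m from the base axis. Payload 19.3 kg.
Tool frame: the origin (TCP) lies at the very end of the fingers, on their centre line; the grasp point (between the pads) lies 19 mm behind it; z points along the fingers, y is the direction in which the jaws open and shut (so a half turn about z gives the same grasp; the last joint's range is limited). The gripper opens to 85 mm and grips with 20 to 120 N. Pads are 22 mm wide; open, the fingers measure 114 mm over their backs; the gripper's body (76 mm by 85 mm) begins 54 mm behind the grasp point. The pads swing forward as they close: fully open they stand 13 mm farther back than shut.
Start: joints at [-1.362, 0.521, -0.036, 1.599, 0.021, 1.021, -0.113], TCP at [0.172, 0.601, 0.231] pointing down, gripper open.
Joint ranges: [-2.91, 2.91], [-0.3, 2.13], [-1.5, 1.42], [0.17, 2.43], [-1.26, 4.41], [0.16, 1.93], [-2.52, 2.52]. Speed limits (rad/s): [1.89, 1.89, 2.39, 2.39, 3.01, 3.01, 3.01].

INTERFACE

Orientations are given as [roll, pitch, yaw] about the fixed x, y, z axes, in that order (R = Rz(yaw) Ry(pitch) Rx(roll)).
In Python, from workcell import bot, vision, job_done gives the robot as it stands.
- The arm moves only by the tool arm_command, never from a script. Its arguments are lists of equal length, an entry for each row: "gripper": the finger opening in cm, from 0 to 8.54; "slide": the shift along the tool's x, y, z in cm, a list of three; "turn": the turn, a rotation vector about the tool's x, y, z in degrees, a list of three. A call has 1 to 5 rows; each row is the pose to reach, as a shift and turn from the pose commanded when the call began, along the tool's axes at that moment; what a row does not reach only later rows make up. A row lasts 1/8 s, in which the tool goes at most 62.5 mm and 10.7 degrees, less where a joint would pass 70% of its speed; a pose out of reach is approached as far as the arm can. A call with a gripper value outside its range is refused whole. The fingers move at their own pace and stop on an object; "force" is the grip in N (left out, the last holds). Time passes only in rows, so rows that repeat a pose let the fingers close. It gives the time, the measured TCP pose, the force and the opening at its end, in the units of the state.
- bot.observe(): the state, without advancing time (a new reading comes with each control period).
- vision.grab_frame(name): name is "scene" or "top" or "wrist"; returns the picture (384x512x3 uint8, blue, green, red); there is no depth.
- vision.camera_model(name): a dict with "mtx" (3x3 intrinsics, pixels), "T" (4x4, takes a point from camera to world coordinates). Camera axes: x right, y down, z forward; pixel columns grow to the right and rows downward; lengths in m; the calibration is good to about 2 mm. A picture is of the moment at which its call begins: read the wrist's pose just before it. camera_model takes no time and is no camera call; for the wrist camera it gives the pose at the moment of the call.
- job_done(): hands the job in, once; it reports no verdict.
The state is a dict: "clock": time; "qpos": joint angles; "qd": joint speeds; "joint_efforts": joint torques, N m; "position": TCP position; "tool_rot": TCP orientation; "force": force on the tool from outside, world axes, zero at the start; "moment": the same for the moment, N m; "grip_width": finger opening in m.
Only numpy, scipy, OpenCV 4.12 (cv2) and the standard library are available. Lean on these libraries where they do the work, as an engineer would, in place of code of your own. Each camera call takes 0.05 s, during which the arm holds its last target. There are 200 camera calls.

## Working session

There is one attempt and no reset: what is moved stays moved. The work goes in short steps, Python scripts to look and compute and a tool call to move; the robot and the scene stay as the last step left them, time stands still between calls to the robot, and variables do not carry over. Pictures are saved under pics/ and viewed, about 8 in all and at most 12, crops included, and the job is handed in when it is done.

Besides the shell and the picture viewer there is one more tool, called after ">>>" by a JSON object that holds its "fn" and its "kwargs", one argument or row to a line. arm_command: Moves the arm, as the interface text tells. Its arguments: {"type":"object","properties":{"gripper":{"type":"array","items":{"type":"number"}},"slide":{"type":"array","items":{"type":"array","items":{"type":"number"}}},"turn":{"type":"array","items":{"type":"array","items":{"type":"number"}}},"force":{"type":"number"}},"required":["gripper","slide","turn"]}

```bash
mkdir -p pics
python3 - <<'E'
from workcell import bot, vision
import cv2,numpy as np
s=bot.observe(); print({k:np.round(v,3).tolist() for k,v in s.items()})
for n in("scene","top"):
    f=vision.grab_frame(n); cv2.imwrite(f"pics/{n}0.png",f)
    m=vision.camera_model(n); print(n,np.round(m["mtx"],1).tolist(),np.round(m["T"],3).tolist())
a=cv2.imread("pics/scene0.png");b=cv2.imread("pics/top0.png")
cv2.imwrite("pics/s0.png",cv2.resize(a,(800,600)));cv2.imwrite("pics/t0.png",cv2.resize(b,(800,600)))
E
```

```text
{'clock': 0.0, 'qpos': [-1.362, 0.522, -0.036, 1.6, 0.021, 1.021, -0.113], 'qd': [-0.001, 0.0, -0.002, -0.001, 0.001, -0.001, 0.001], 'joint_efforts': [0.0, -92.713, 1.98, -36.991, 0.018, 0.009, 0.0], 'position': [0.172, 0.601, 0.231], 'tool_rot': [-3.141, 0.0, 2.863], 'force': [-0.378, -0.194, 0.231], 'moment': [0.047, -0.002, 0.028], 'grip_width': 0.085}
scene [[463.2, 0.0, 251.4], [0.0, 463.2, 189.3], [0.0, 0.0, 1.0]] [[-0.996, -0.082, 0.043, 0.506], [-0.092, 0.838, -0.537, 0.608], [0.008, -0.539, -0.842, 0.924], [0.0, 0.0, 0.0, 1.0]]
top [[453.5, 0.0, 248.5], [0.0, 453.5, 189.9], [0.0, 0.0, 1.0]] [[-0.007, -0.986, 0.167, 0.393], [-1.0, 0.011, 0.022, 0.031], [-0.023, -0.167, -0.986, 0.983], [0.0, 0.0, 0.0, 1.0]]
```

View pics/s0.png

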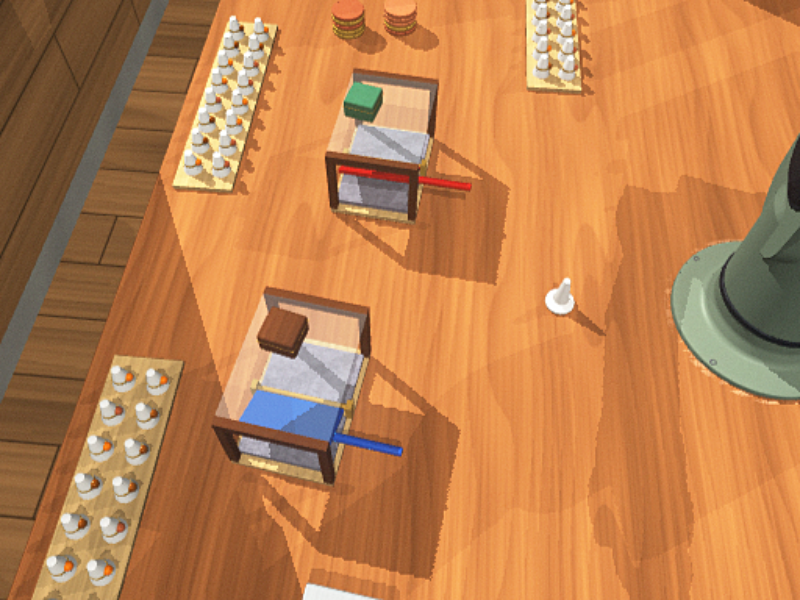

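View pics/t0.png

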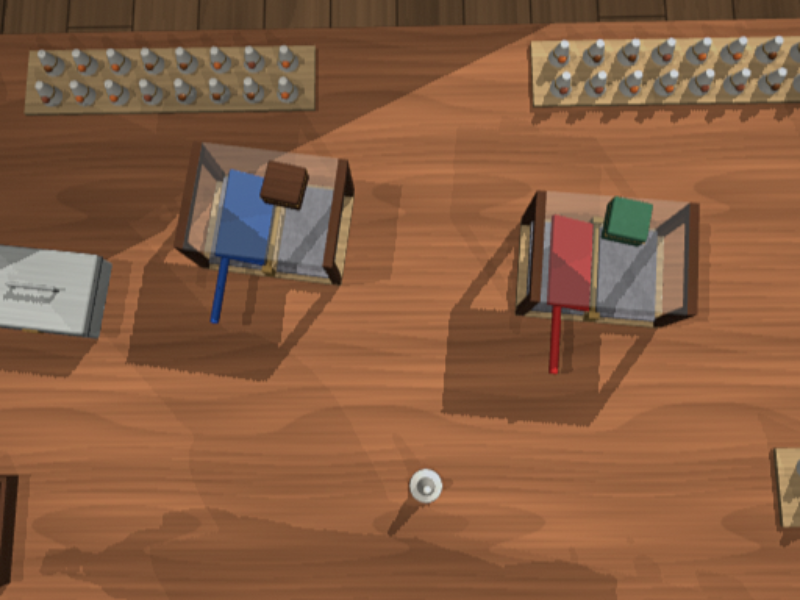

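The blue stand is on the left of the top view (800 px scale). Its bar runs from about (222,260) to (214,322), with the hinge's front end near (268,268). In the scene view the bar runs from (335,438) to (401,451).

```bash
cat > h.py <<'E'
import cv2,numpy as np
from workcell import bot,vision
def ray(n,uv):
    m=vision.camera_model(n);T=m["T"];d=T[:3,:3]@np.linalg.inv(m["mtx"])@[uv[0],uv[1],1];return T[:3,3],d/np.linalg.norm(d)
def onz(n,uv,z):
    o,d=ray(n,uv);return o+d*(z-o[2])/d[2]
def tri(a,b):
    (o1,d1),(o2,d2)=a,b;s=np.linalg.lstsq(np.c_[d1,-d2],o2-o1,rcond=None)[0]
    p,q=o1+s[0]*d1,o2+s[1]*d2;return (p+q)/2,np.linalg.norm(p-q)
def barline(n,img,roi):
    """pixels of blue bar in roi (x0,y0,x1,y1): centre, direction, two ends"""
    x0,y0,x1,y1=roi;h=cv2.cvtColor(img,cv2.COLOR_BGR2HSV)
    m=cv2.inRange(h,(105,120,50),(125,255,255));k=np.zeros_like(m);k[y0:y1,x0:x1]=1;m=m*k
    p=cv2.findNonZero(m).reshape(-1,2).astype(float);vx,vy,x,y=cv2.fitLine(p.astype(np.float32),cv2.DIST_L2,0,.01,.01).ravel()
    t=(p-[x,y])@[vx,vy];c=np.array([x,y]);d=np.array([vx,vy]);return c+d*t.min(),c+d*t.max(),len(p)
E
python3 - <<'E'
from h import *
A=cv2.imread("pics/top0.png");B=cv2.imread("pics/scene0.png")
ta,tb,n1=barline("top",A,(125,172,155,215)); sa,sb,n2=barline("scene",B,(218,274,265,300))
print(ta,tb,n1,sa,sb,n2)
def plane(n,a,b):
    o,d1=ray(n,a);_,d2=ray(n,b);k=np.cross(d1,d2);k/=np.linalg.norm(k);return k,k@o
k1,c1=plane("top",ta,tb);k2,c2=plane("scene",sa,sb)
d=np.cross(k1,k2);print("angle sin",np.linalg.norm(d));d/=np.linalg.norm(d)
if d[0]>0:d=-d
p0=np.linalg.lstsq(np.array([k1,k2,d]),np.array([c1,c2,0]),rcond=None)[0]
def online(n,uv):
    o,r=ray(n,uv);return tri((p0,d),(o,r))
tip_t=ta if ta[1]>tb[1] else tb; tip_s=sa if sa[0]>sb[0] else sb
print("dir",d,"yaw",np.degrees(np.arctan2(-d[1],-d[0])))
print("tip",online("top",tip_t),online("scene",tip_s),tri(ray("top",tip_t),ray("scene",tip_s)))
for nm,uv,z in(("hingefront",(268,268),.03),("baseL",(210,268),.0),("baseR",(338,283),.0),("shelfFR",(338,270),.13),("shelfFL",(181,249),.13),("shelfBR",(352,160),.13),("shelfBL",(203,143),.13)):
    print(nm,onz("top",np.array(uv)*.64,z).round(4))
for nm,uv,z in(("shelf nearL(-70? )",(216,428),.13),("nearR",(340,444),.13),("farR",(370,310),.13),("farL",(268,290),.13),):
    print("scene",nm,onz("scene",np.array(uv)*.64,z).round(4))
cv2.imwrite("pics/c0.png",np.hstack([cv2.resize(A[85:220,105:240],(400,400)),cv2.resize(B[180:315,130:265],(400,400))]))
E
```

```text
[136.5205267  206.09187645] [142.61238341 171.57856823] 177 [217.58429131 279.79000935] [256.57165944 288.84439189] 220
angle sin 0.5924976459801483
dir [-0.98991073  0.14164931 -0.003497  ] yaw -8.143346119833847
tip (array([0.51788699, 0.28385042, 0.0580666 ]), np.float64(4.0608835428777945e-16)) (array([0.51914153, 0.2836709 , 0.05807103]), np.float64(4.1174018914199576e-16)) (array([0.51852373, 0.2837725 , 0.05798282]), np.float64(0.001262238587671196))
hingefront [0.596  0.2182 0.03  ]
baseL [0.6034 0.3071 0.    ]
baseR [0.5796 0.1242 0.    ]
shelfFR [0.5711 0.112  0.13  ]
shelfFL [0.6001 0.3078 0.13  ]
shelfBR [0.7128 0.095  0.13  ]
shelfBL [0.7386 0.2853 0.13  ]
scene shelf nearL(-70? ) [0.7349 0.3027 0.13  ]
scene nearR [0.5886 0.3084 0.13  ]
scene farR [0.5739 0.1252 0.13  ]
scene farL [0.71   0.1076 0.13  ]
```

View pics/c0.png

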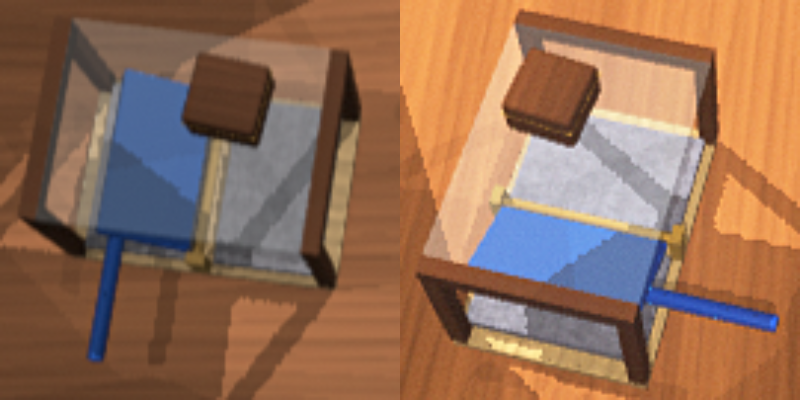

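Findings:
- The bar axis is at z = 58 mm, so the leaf stands at about 0.48 rad, which is inside the 0 to 0.5 start range.
- Stand yaw is about -8.2°, and the shelf edges agree at -8.4°.
- The origin comes out near (0.6595, 0.210), and the hinge-front pixel agrees to 6 mm.

Next I work out the moves.

```bash
cat >> h.py <<'E'
from scipy.spatial.transform import Rotation as Ro
YAW=np.radians(-8.2);EX=np.array([np.cos(YAW),np.sin(YAW),0]);EY=np.array([-np.sin(YAW),np.cos(YAW),0])
TIP=np.array([.5185,.2838,.058]);A0=np.arcsin(28/60)
H=TIP+.015*EX-.06*np.cos(A0)*EY;H[2]=.03   # hinge-line point at stand x=-135
RT=Ro.from_euler('xyz',[np.pi,0,np.pi+YAW])
def grasp(a):return H+.06*np.cos(a)*EY+[0,0,.06*np.sin(a)]
def tcp(g):return g-[0,0,.019]
def delta(p):
    s=bot.observe();R=Ro.from_euler('xyz',s["tool_rot"])
    return np.round(R.inv().apply(p-s["position"])*100,2).tolist(),np.round((R.inv()*RT).as_rotvec(True),1).tolist()
E
python3 -c "
from h import *
g=tcp(grasp(A0));print(H,g);print(delta(g+[0,0,.10]),delta(g))"
```

```text
[0.5257779 0.2291371 0.03     ] [0.53334664 0.28166057 0.039     ]
([-43.52, -20.7, 9.2], [-0.1, 0.0, -7.8]) ([-43.52, -20.69, 19.2], [-0.1, 0.0, -7.8])
```

>>> {"fn": "arm_command", "kwargs": {
  "gripper": [5, 5, 5, 5, 5],
  "slide": [
    [-4, -2, 0],
    [-9, -4.3, 0],
    [-14, -6.6, 0],
    [-19, -9, 0],
    [-24, -11.4, 0]
  ],
  "turn": [
    [0, 0, -2],
    [0, 0, -4],
    [0, 0, -6],
    [0, 0, -7.8],
    [0, 0, -7.8]
  ],
  "force": 30
}}

```text
clock: 0.72
position: [0.3725, 0.4237, 0.2311]
tool_rot: [-3.141, -0.0, 2.999]
force: [0.9, 0.6, 0.4]
grip_width: 0.0499
```

```bash
python3 -c "
from h import *
g=tcp(grasp(A0));print(delta(g+[0,0,.10]))"
```

```text
([-17.93, -11.78, 9.22], [-0.0, -0.0, 0.1])
```

>>> {"fn": "arm_command", "kwargs": {
  "gripper": [5, 5, 5, 5, 5],
  "slide": [
    [-4.5, -3, 2],
    [-9, -6, 4.5],
    [-13.5, -9, 7],
    [-17.9, -11.7, 9.2],
    [-17.9, -11.7, 9.2]
  ],
  "turn": [
    [0, 0, 0],
    [0, 0, 0],
    [0, 0, 0],
    [0, 0, 0],
    [0, 0, 0]
  ]
}}

```text
clock: 1.35
position: [0.5339, 0.2796, 0.1372]
tool_rot: [-3.138, -0.001, 2.993]
force: [-1.0, 0.1, -0.1]
grip_width: 0.05
```

Run:
```python
from h import *
g=tcp(grasp(A0));print(delta(g+[0,0,.10]),delta(g))
f=vision.grab_frame("wrist");cv2.imwrite("pics/w1.png",f)
m=vision.camera_model("wrist");T=np.linalg.inv(m["T"])
for p in(grasp(A0),TIP,grasp(A0)+.05*EX):
    c=T@np.r_[p,1];u=(m["mtx"]@c[:3])/c[2];print(u[:2].round(1));cv2.circle(f,tuple(int(v) for v in u[:2]),3,(0,255,0),-1)
cv2.imwrite("pics/w1m.png",f)
```

```text
([0.08, 0.19, -0.18], [-0.2, -0.1, -0.3]) ([0.07, 0.23, 9.82], [-0.2, -0.1, -0.3])
[255.8 200.6]
[255.8 182.1]
[256.  257.6]
```

View pics/w1m.png

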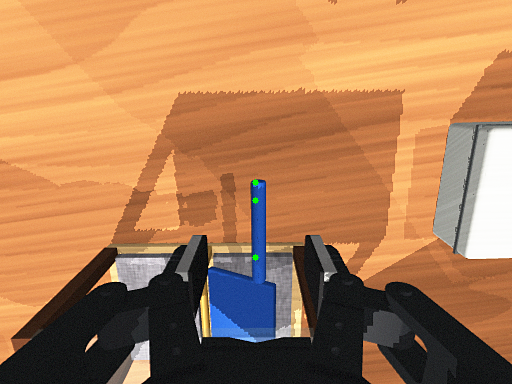

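The predicted points sit on the bar, within about 3 px (1 mm), so I descend and close.

>>> {"fn": "arm_command", "kwargs": {
  "gripper": [5, 5, 5, 1.5, 0.5],
  "slide": [
    [0, 0.2, 4],
    [0, 0.2, 8],
    [0, 0.2, 9.8],
    [0, 0.2, 9.8],
    [0, 0.2, 9.8]
  ],
  "turn": [
    [0, 0, 0],
    [0, 0, 0],
    [0, 0, 0],
    [0, 0, 0],
    [0, 0, 0]
  ]
}}

```text
clock: 2.02
position: [0.5323, 0.2846, 0.0422]
tool_rot: [-3.14, 0.0, 2.999]
force: [0.6, -31.1, -15.4]
grip_width: 0.0147
```

>>> {"fn": "arm_command", "kwargs": {
  "gripper": [0, 0, 0],
  "slide": [
    [0, 0, 0],
    [0, 0, 0],
    [0, 0, 0]
  ],
  "turn": [
    [0, 0, 0],
    [0, 0, 0],
    [0, 0, 0]
  ]
}}

```text
clock: 2.4
position: [0.5319, 0.2826, 0.0417]
tool_rot: [-3.137, -0.001, 2.997]
force: [0.0, -14.9, -9.6]
grip_width: 0.0107
```

Run:
```python
from h import *
s=bot.observe();print(s["position"],s["force"],s["grip_width"]);print(delta(tcp(grasp(A0))))
R=RT.inv()
for a in np.arange(A0,np.pi+.01,.2): print(round(a,2),R.apply(grasp(a)-grasp(A0)).round(4)*100)
print(R.apply(grasp(np.pi)-grasp(A0))*100)
```

```text
[0.53194462 0.2826464  0.04173488] [  0.03104998 -14.92244053  -9.55733097] 0.010699264651506765
([-0.15, -0.08, 0.27], [-0.2, -0.1, -0.1])
0.49 [0. 0. 0.]
0.69 [ 0.   -0.66 -1.  ]
0.89 [ 0.   -1.51 -1.85]
1.09 [ 0.   -2.51 -2.51]
1.29 [ 0.   -3.62 -2.96]
1.49 [ 0.   -4.8  -3.18]
1.69 [ 0.   -5.99 -3.16]
1.89 [ 0.   -7.16 -2.91]
2.09 [ 0.   -8.26 -2.42]
2.29 [ 0.   -9.24 -1.73]
2.49 [ -0.   -10.06  -0.86]
2.69 [ -0.   -10.69   0.16]
2.89 [ -0.   -11.11   1.28]
3.09 [ -0.   -11.3    2.46]
[-4.46902587e-16 -1.13065997e+01  2.80000000e+00]
```

>>> {"fn": "arm_command", "kwargs": {
  "gripper": [0, 0, 0, 0, 0],
  "slide": [
    [0, -0.5, -0.5],
    [0, -0.85, -1.0],
    [0, -1.25, -1.45],
    [0, -1.7, -1.85],
    [0, -2.2, -2.2]
  ],
  "turn": [
    [0, 0, 0],
    [0, 0, 0],
    [0, 0, 0],
    [0, 0, 0],
    [0, 0, 0]
  ],
  "force": 25
}}

```text
clock: 3.02
position: [0.5296, 0.2665, 0.0646]
tool_rot: [3.138, 0.002, 3.0]
force: [-1.9, 11.9, 4.1]
grip_width: 0.0107
```

Run:
```python
from h import *
s=bot.observe();q=s["position"]+[0,0,.019]-H;print(q@EX,q@EY,q[2],np.hypot(q@EY,q[2]),np.arctan2(q[2],q@EY),s["force"].round(1) if hasattr(s["force"],'round') else s["force"])
cv2.imwrite("pics/s1.png",np.hstack([vision.grab_frame("scene")[150:350,100:350],vision.grab_frame("top")[60:260,60:310]]))
```

```text
-0.0015931602269183707 0.03750819008031918 0.05363293673302588 0.06544735461200943 0.9605067901328902 [-1.9 11.9  4.1]
```

View pics/s1.png

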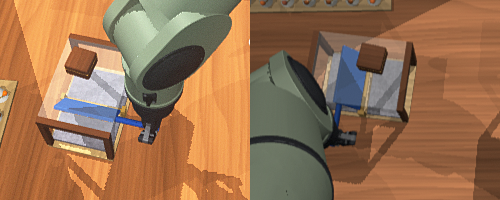

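The leaf is rising with low forces, and I carry on along the arc.

>>> {"fn": "arm_command", "kwargs": {
  "gripper": [0, 0, 0, 0, 0],
  "slide": [
    [0, -0.5, -0.3],
    [0, -1.05, -0.55],
    [0, -1.6, -0.75],
    [0, -2.2, -0.9],
    [0, -2.8, -0.95]
  ],
  "turn": [
    [0, 0, 0],
    [0, 0, 0],
    [0, 0, 0],
    [0, 0, 0],
    [0, 0, 0]
  ]
}}

```text
clock: 3.75
position: [0.5261, 0.2404, 0.0757]
tool_rot: [3.135, 0.003, 3.001]
force: [-9.3, 10.2, 31.0]
grip_width: 0.0108
```

>>> {"fn": "arm_command", "kwargs": {
  "gripper": [0, 0, 0, 0, 0],
  "slide": [
    [0, -0.6, 0],
    [0, -1.2, 0],
    [0, -1.8, 0.1],
    [0, -2.35, 0.3],
    [0, -2.9, 0.5]
  ],
  "turn": [
    [0, 0, 0],
    [0, 0, 0],
    [0, 0, 0],
    [0, 0, 0],
    [0, 0, 0]
  ]
}}

```text
clock: 4.38
position: [0.5218, 0.2078, 0.07]
tool_rot: [3.14, 0.002, 2.999]
force: [-5.8, -4.5, 22.6]
grip_width: 0.0108
```

```bash
cat > st.py <<'E'
from h import *
s=bot.observe();q=s["position"]+[0,0,.019]-H;print(q@EX,q@EY,q[2],np.hypot(q@EY,q[2]),np.arctan2(q[2],q@EY),s["force"],s["grip_width"])
E
python3 st.py
```

```text
-0.0009177432399194732 -0.02170864309829364 0.058967460087201315 0.06283650638207675 1.9235446400240133 [-5.83256224 -4.53706761 22.62339118] 0.0107923572261949
```

>>> {"fn": "arm_command", "kwargs": {
  "gripper": [0, 0, 0, 0, 0],
  "slide": [
    [0, -0.6, 0.15],
    [0, -1.1, 0.45],
    [0, -1.6, 0.8],
    [0, -2.0, 1.25],
    [0, -2.4, 1.7]
  ],
  "turn": [
    [0, 0, 0],
    [0, 0, 0],
    [0, 0, 0],
    [0, 0, 0],
    [0, 0, 0]
  ]
}}

```text
clock: 5.0
position: [0.5185, 0.184, 0.0515]
tool_rot: [3.141, 0.002, 2.999]
force: [1.2, 1.1, 5.8]
grip_width: 0.0108
```

```bash
python3 st.py
```

```text
-0.0008086693280561803 -0.045724626155172185 0.04052456028770343 0.06109812946025407 2.416412783192629 [1.17809184 1.09161589 5.81849481] 0.010802006763429224
```

>>> {"fn": "arm_command", "kwargs": {
  "gripper": [0, 0, 0, 0, 0],
  "slide": [
    [0, -0.55, 0.9],
    [0, -0.95, 1.75],
    [0, -1.25, 2.6],
    [0, -1.35, 3.3],
    [0, -1.4, 3.9]
  ],
  "turn": [
    [0, 0, 0],
    [0, 0, 0],
    [0, 0, 0],
    [0, 0, 0],
    [0, 0, 0]
  ]
}}

```text
clock: 5.62
position: [0.5163, 0.1691, 0.012]
tool_rot: [-3.141, 0.001, 2.998]
force: [1.7, -6.5, 6.9]
grip_width: 0.0109
```

```bash
python3 st.py
```

```text
-0.0008084675584409645 -0.060771850049009576 0.0010406589159402367 0.06078075953259083 3.124470298178501 [ 1.69219905 -6.49522139  6.94821061] 0.010871011551450526
```

>>> {"fn": "arm_command", "kwargs": {
  "gripper": [0, 0, 0, 0],
  "slide": [
    [0, 0, 0.2],
    [0, 0, 0.4],
    [0, 0, 0.4],
    [0, 0, 0.4]
  ],
  "turn": [
    [0, 0, 0],
    [0, 0, 0],
    [0, 0, 0],
    [0, 0, 0]
  ]
}}

```text
clock: 6.12
position: [0.5163, 0.1689, 0.008]
tool_rot: [-3.141, 0.001, 2.998]
force: [4.2, -5.9, -2.6]
grip_width: 0.0111
```

```bash
python3 st.py
python3 - <<'E'
from h import *
cv2.imwrite("pics/s2.png",np.hstack([cv2.resize(vision.grab_frame(n)[y:y+200,x:x+250],(400,320)) for n,x,y in(("scene",100,150),("top",60,60))]))
E
```

```text
-0.0007967880033177007 -0.060939045519513686 -0.003025095307770509 0.06101408419742491 -3.0919920391714393 [ 4.24855319 -5.8818756  -2.62607978] 0.011085813929039429
```

View pics/s2.png

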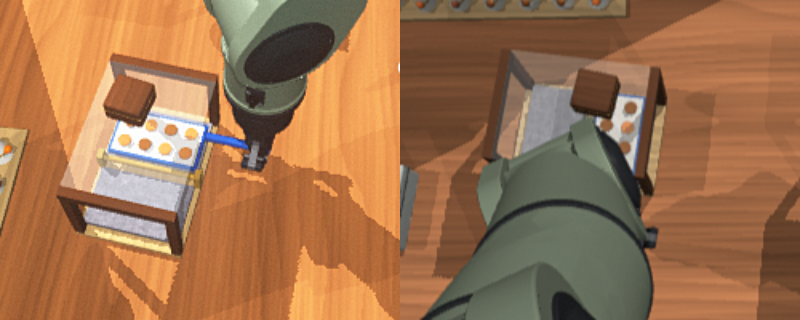

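No stop reaction yet, so I press a little further.

>>> {"fn": "arm_command", "kwargs": {
  "gripper": [0, 0, 0],
  "slide": [
    [0, 0, 0.15],
    [0, 0, 0.3],
    [0, 0, 0.3]
  ],
  "turn": [
    [0, 0, 0],
    [0, 0, 0],
    [0, 0, 0]
  ]
}}

```text
clock: 6.6
position: [0.5164, 0.1689, 0.0062]
tool_rot: [-3.141, 0.002, 2.998]
force: [-3.8, -9.0, 28.3]
grip_width: 0.0107
```

```bash
python3 st.py
```

```text
-0.0006889821333944387 -0.06094867443199834 -0.004833110012893445 0.06114000218690264 -3.0624602093996707 [-3.81409981 -8.97500832 28.34555471] 0.010671309351676674
```

A 28 N upward reaction means the stop is reached. I release and lift straight up.

>>> {"fn": "arm_command", "kwargs": {
  "gripper": [2, 4, 4, 4, 4],
  "slide": [
    [0, 0, 0],
    [0, 0, 0],
    [0, 0, 0],
    [0, 0, 0],
    [0, 0, -1]
  ],
  "turn": [
    [0, 0, 0],
    [0, 0, 0],
    [0, 0, 0],
    [0, 0, 0],
    [0, 0, 0]
  ]
}}

```text
clock: 7.22
position: [0.5151, 0.1699, 0.0146]
tool_rot: [-3.141, -0.001, 2.999]
force: [-0.5, 0.2, 0.1]
grip_width: 0.0399
```

>>> {"fn": "arm_command", "kwargs": {
  "gripper": [4, 4, 4, 4, 4],
  "slide": [
    [0, 0, -3],
    [0, 0, -7],
    [0, 0, -12],
    [0, 0, -17],
    [0, 0, -21]
  ],
  "turn": [
    [0, 0, 0],
    [0, 0, 0],
    [0, 0, 0],
    [0, 0, 0],
    [0, 0, 0]
  ]
}}

```text
clock: 7.85
position: [0.5156, 0.1701, 0.2276]
tool_rot: [3.141, 0.001, 2.999]
force: [-0.3, 0.6, 0.2]
grip_width: 0.0403
```

>>> {"fn": "arm_command", "kwargs": {
  "gripper": [4, 4, 4, 4, 4],
  "slide": [
    [2, 3, 0],
    [4, 7, 0],
    [7, 11, 0],
    [10, 15, 0],
    [10, 19, 0]
  ],
  "turn": [
    [0, 0, 0],
    [0, 0, 0],
    [0, 0, 0],
    [0, 0, 0],
    [0, 0, 0]
  ]
}}

```text
clock: 8.48
position: [0.4416, 0.3743, 0.2259]
tool_rot: [3.141, -0.0, 3.001]
force: [1.0, 0.4, 1.1]
grip_width: 0.0398
```

Run:
```python
from h import *
print(bot.observe()["force"])
S=vision.grab_frame("scene");A=vision.grab_frame("top");cv2.imwrite("pics/s3.png",S);cv2.imwrite("pics/t3.png",A)
cv2.imwrite("pics/v3.png",np.hstack([cv2.resize(S[30:350,100:350],(400,512)),cv2.resize(A[60:260,80:480],(400,200)) if 0 else cv2.resize(A[60:316,80:280],(400,512))]))
for n in("top","scene"):
    m=vision.camera_model(n);T=np.linalg.inv(m["T"])
    for x in(0,.015-.03,.04):
        c=T@np.r_[grasp(np.pi)+x*EX,1];u=m["mtx"]@c[:3]/c[2];print(n,u[:2].round(1))
```

```text
[0.98622494 0.35403725 1.13495885]
top [193.5 207.6]
top [192.4 214.6]
top [196.4 189.2]
scene [261.8 242.7]
scene [268.7 244.2]
scene [243.6 238.8]
```

View pics/v3.png

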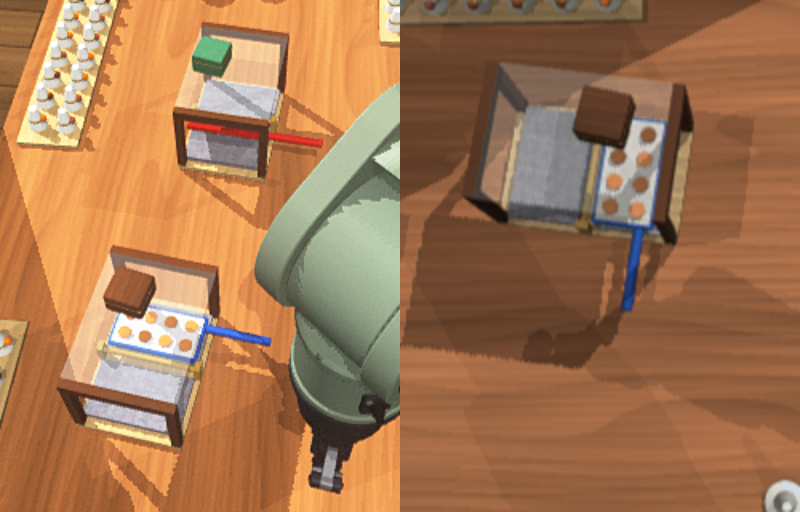

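The leaf is face up on the -y side, the ring box is still on its shelf, and the red leaf looks unmoved. Before handing in, I check the bar height with the two-plane measurement, using ROIs from this picture (scene bar at about x 229–270, y 233–246; top bar at about x 190–202, y 174–215).

Run:
```python
from h import *
A=cv2.imread("pics/top3.png") if 0 else cv2.imread("pics/t3.png");B=cv2.imread("pics/s3.png")
ta,tb,n1=barline("top",A,(188,178,205,220)); sa,sb,n2=barline("scene",B,(232,225,275,255))
print(ta,tb,n1,sa,sb,n2)
tt=ta if ta[1]>tb[1] else tb;ts=sa if sa[0]>sb[0] else sb
p,e=tri(ray("top",tt),ray("scene",ts));print("tip",p,e,"stand y",(p-H)@EY)
def plane(n,a,b):
    o,d1=ray(n,a);_,d2=ray(n,b);k=np.cross(d1,d2);k/=np.linalg.norm(k);return k,k@o
k1,c1=plane("top",ta,tb);k2,c2=plane("scene",sa,sb);d=np.cross(k1,k2);d/=np.linalg.norm(d)
print("line at stand x-135:",np.linalg.solve(np.array([k1,k2,EX]),[c1,c2,H@EX]),"dir",d)
```

```text
[192.80816357 214.27428869] [198.34877913 177.74951869] 180 [231.69062244 235.41936077] [268.34672607 243.4092922 ] 181
tip [0.50302482 0.17072091 0.031408  ] 0.0004247186356757835 stand y -0.06106420839051491
line at stand x-135: [0.51707803 0.16876418 0.03154485] dir [ 0.99041327 -0.13796375  0.00689557]
```

The bar lies at 31 mm where 30 is expected, within calibration, and the stop was felt. I hand in.

```bash
python3 -c "
from workcell import job_done,bot
print(bot.observe()['clock']);print(job_done())"
```

```text
8.575
the job is handed in; nothing more can be done
None
```

The blue leaf is turned right over onto the -y side of its hinge, amber stones facing up. I let go, moved the arm clear, and handed the job in at 8.6 s.

- **Leaf flat:** pressing down gave 28 N upward at the stop before I released. Afterwards the bar measured 31 mm high at stand y of about -61 mm. The expected values are 30 mm and -60 mm, within the 2 mm calibration.
- **Forces:** readings taken at the end of each move stayed at or below about 35 N, with the highest during grasping and pressing.
- **Rest of the scene:** in the final picture the ring box is still on the blue stand's shelf and the red leaf looks unmoved. I judged both by eye and did not measure them.
- **Disagreements:** the tool ran a few millimetres off the nominal 60 mm circle on the way over, up to 65 mm early on. My first push to the stop met no reaction, so I pressed 3 mm further.

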